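Run a fingertip along the specimen tray to shut its lids

ROBOT

A 7-joint arm with a two-finger parallel gripper is mounted at the origin on the work surface. World frame = base frame: x ahead of the robot, y to its left, z up, the work surface at z = 0. Lengths are in mm, angles in rad, forces in N, time in s.
With the tool pointing down it reaches from about 425 to 875 mm from the base axis. Payload 8.4 kg.
Tool frame: the origin (TCP) lies on the centre line of the jaws, within the pads' length; the fingertips stand arm.finger_overhang ahead of it and the grasp point (between the pads) lies 2 mm behind it (arm.finger_overhang is the distance from the TCP to the fingertips, in mm); z points along the fingers, y is the line along which they close (so a half turn about z gives the same grasp; the last joint's range is limited). The gripper opens to 87 mm and grips with 3 to 60 N. Pads are 19 mm wide; open, the fingers measure 117 mm over their backs; the gripper's body (75 mm by 190 mm) begins 51 mm behind the grasp point.
Start: joints at [1.229, 0.333, 0.04, 1.465, -0.013, 1.343, -0.059], TCP at [156.253, -630.912, 239.546] pointing down, gripper open.
Joint ranges: [-2.58, 2.58], [-0.38, 2.09], [-1.3, 1.39], [0.25, 2.4], [-1.5, 4.64], [0.08, 2.09], [-2.65, 2.65]. Speed limits (rad/s): [2.22, 2.22, 2.79, 2.79, 3.14, 3.14, 3.14].

INTERFACE

Orientations are given as a unit quaternion [x, y, z, w].
In Python, from bench import arm gives the robot as it stands. The module is installed in compiled form; this text tells all that it offers.
- The arm moves only by the tool drive_tool, never from a script. Its argument "steps" is one flat list of numbers, 5 for each row, row after row: the shift along the world's x, y, z in mm, then the turn about the world's z in rad, then the opening, from -1 (shut) to 1 (fully open). In form: [dx, dy, dz, twist, hand, dx, dy, dz, twist, hand, ...]. A call has 1 to 10 rows; each row is the pose to reach, as a shift and turn from the pose commanded when the call began; what a row does not reach only later rows make up. A row lasts 1/8 s, in which the tool goes at most 62.5 mm and 10.7 degrees, less where a joint would pass 70% of its speed; a pose out of reach is approached as far as the arm can. A call with a gripper value outside its range is refused whole. The fingers move at their own pace and stop on an object; "squeeze" is the grip in N (left out, the last holds). Time passes only in rows, so rows that repeat a pose let the fingers close. It gives the time, the measured TCP pose, the force, the opening and the grip force at its end, in the units of the state.
- arm.state(): the state, without advancing time (a new reading comes with each control period).
- arm.camera(name): name is "side" or "top" or "wrist"; returns the picture (400x640x3 uint8, red, green, blue); there is no depth.
- arm.camera_params(name): a dict with "intrinsics" (3x3 intrinsics, pixels), "camera_from_world" (4x4, takes a point from world to camera coordinates). Camera axes: x right, y down, z forward; pixel columns grow to the right and rows downward; lengths in mm; the calibration is good to about 2 mm. The wrist camera is an equidistant fisheye: a pixel r from the principal point sees the ray r / f radians off the axis. A picture is of the moment at which its call begins: read the wrist's pose just before it. camera_params takes no time and is no camera call; for the wrist camera it gives the pose at the moment of the call.
- arm.close_job(): hands the job in; it is judged then, once.
Trained networks look in the newest picture that a camera, given by its name, has taken for a name from the list of things; names that differ only in an ending like _2 or _b are one class to them, and where a whole thing is asked for, a point or a joint stands for the part that bears it (a point fixed in the world has none). Each returns a list of dicts, best first, with "conf" (0 to 1); they miss things now and then, are a little off and sometimes report something else, mostly with a low value. They report only what shows in the picture. A call takes as long as a camera call.
- arm.spot_in(camera, target): "box" ([left, top, right, bottom] in pixels, round what is visible of it).
- arm.spot_point(camera, target): "pixel" ([column, row] in pixels: a listed point, or the origin of a listed thing).
The state is a dict: "clock": time; "qpos": joint angles; "joint_velocities": joint speeds; "joint_torque": joint torques, N m; "ee_pos": TCP position; "eef_rot": TCP orientation; "wrist_force": force on the tool from outside, world axes, zero at the start; "moment": the same for the moment, N m; "finger_gap": finger opening in mm; "finger_force": force on a finger pad.
Only numpy, scipy, OpenCV 4.12 (cv2) and the standard library are available. Lean on these libraries where they do the work, as an engineer would, in place of code of your own. Each camera call takes 0.05 s, during which the arm holds its last target. There are 200 camera calls.

TASK

Shut the five flip lids of the curved specimen tray by running the fingertips lightly along the row, from the lid at the robot's right end to the one at the left end, so that they close one after another and all lie flat on their wells. Touch the lids gently and do not grasp, lift or shove the tray: it stays where it stands, and the forceps, nippers and vial around it are left alone.

Things in the scene. Friction and masses are not known exactly. Their poses are not given: they have to be found in the camera images.
- tray: Loose dark grey tray, 0.9 kg, 30 mm high, slides if shoved. Origin on the bench under the middle well, z up, +y to the robot's left along the row. Five wells, 48 mm radial by 46 mm along the row, centred at (-200+200 cos a, 200 sin a) mm in its frame, a = -0.54, -0.27, 0, 0.27, 0.54 rad (lids 1 to 5, right to left): an arc of 200 mm radius, hollow side to the robot.
- lid_1 (a joint): Hinge of lid 1 (1 = right end, 5 = left end), rad: 0 shut flat on the well, 1.57 upright, stop at 1.9 leaning to the right. White flap 44 mm along the row, 46 mm radial, 3 mm thick, hinged on its well's right edge, so it shuts towards the left. Light friction hinge (0.008 N m): stays at any angle it is left at; no latch or spring.
- lid_1_hinge (a point): Middle of lid 1's hinge edge, on the lid's upper face when shut, 33 mm above the bench; 22 mm before (to the right of) the well's centre, square to the lid's radial direction.
- lid_1_edge (a point): Middle of lid 1's free edge, on its upper face; moves with the lid, 44 mm from the hinge; 33 mm above the bench when shut.
- lid_2 (a joint): Hinge of lid 2 (1 = right end, 5 = left end), rad: 0 shut flat on the well, 1.57 upright, stop at 1.9 leaning to the right. White flap 44 mm along the row, 46 mm radial, 3 mm thick, hinged on its well's right edge, so it shuts towards the left. Light friction hinge (0.008 N m): stays at any angle it is left at; no latch or spring.
- lid_2_hinge (a point): Middle of lid 2's hinge edge, on the lid's upper face when shut, 33 mm above the bench; 22 mm before (to the right of) the well's centre, square to the lid's radial direction.
- lid_2_edge (a point): Middle of lid 2's free edge, on its upper face; moves with the lid, 44 mm from the hinge; 33 mm above the bench when shut.
- lid_3 (a joint): Hinge of lid 3 (1 = right end, 5 = left end), rad: 0 shut flat on the well, 1.57 upright, stop at 1.9 leaning to the right. White flap 44 mm along the row, 46 mm radial, 3 mm thick, hinged on its well's right edge, so it shuts towards the left. Light friction hinge (0.008 N m): stays at any angle it is left at; no latch or spring.
- lid_3_hinge (a point): Middle of lid 3's hinge edge, on the lid's upper face when shut, 33 mm above the bench; 22 mm before (to the right of) the well's centre, square to the lid's radial direction.
- lid_3_edge (a point): Middle of lid 3's free edge, on its upper face; moves with the lid, 44 mm from the hinge; 33 mm above the bench when shut.
- lid_4 (a joint): Hinge of lid 4 (1 = right end, 5 = left end), rad: 0 shut flat on the well, 1.57 upright, stop at 1.9 leaning to the right. White flap 44 mm along the row, 46 mm radial, 3 mm thick, hinged on its well's right edge, so it shuts towards the left. Light friction hinge (0.008 N m): stays at any angle it is left at; no latch or spring.
- lid_4_hinge (a point): Middle of lid 4's hinge edge, on the lid's upper face when shut, 33 mm above the bench; 22 mm before (to the right of) the well's centre, square to the lid's radial direction.
- lid_4_edge (a point): Middle of lid 4's free edge, on its upper face; moves with the lid, 44 mm from the hinge; 33 mm above the bench when shut.
- lid_5 (a joint): Hinge of lid 5 (1 = right end, 5 = left end), rad: 0 shut flat on the well, 1.57 upright, stop at 1.9 leaning to the right. White flap 44 mm along the row, 46 mm radial, 3 mm thick, hinged on its well's right edge, so it shuts towards the left. Light friction hinge (0.008 N m): stays at any angle it is left at; no latch or spring.
- lid_5_hinge (a point): Middle of lid 5's hinge edge, on the lid's upper face when shut, 33 mm above the bench; 22 mm before (to the right of) the well's centre, square to the lid's radial direction.
- lid_5_edge (a point): Middle of lid 5's free edge, on its upper face; moves with the lid, 44 mm from the hinge; 33 mm above the bench when shut.
- forceps: Bystander: steel forceps lying flat, 125 mm long, 20 mm wide, 9 mm high, beyond the tray; origin under the middle.
- nippers: Bystander: steel bone nippers lying flat, 115 mm long, 52 mm wide, 9 mm high, beyond the tray; origin under the pivot.
- vial: Bystander: small closed jar, 28 mm across, 48 mm tall, standing in the hollow of the arc on the robot's side; origin at the centre of its underside.

How it is judged (in metres and radians):
On the way, in this order (a step that is already met when the one before it is completed fails the run):
1. lid 1 is shut (within 0.15 rad), the lids to its left not yet (value of joint lid_1 below 0.15 rad and not (value of joint lid_2 below 0.15 rad) and not (value of joint lid_3 below 0.15 rad) and not (value of joint lid_4 below 0.15 rad) and not (value of joint lid_5 below 0.15 rad)), for 0.05 s.
2. lid 2 is shut (within 0.15 rad), the lids to its left not yet (value of joint lid_2 below 0.15 rad and not (value of joint lid_3 below 0.15 rad) and not (value of joint lid_4 below 0.15 rad) and not (value of joint lid_5 below 0.15 rad)), for 0.05 s.
3. lid 3 is shut (within 0.15 rad), the lids to its left not yet (value of joint lid_3 below 0.15 rad and not (value of joint lid_4 below 0.15 rad) and not (value of joint lid_5 below 0.15 rad)), for 0.05 s.
4. lid 4 is shut (within 0.15 rad), the lids to its left not yet (value of joint lid_4 below 0.15 rad and not (value of joint lid_5 below 0.15 rad)), for 0.05 s.
5. lid 5 is shut (within 0.15 rad), the lids to its left not yet (value of joint lid_5 below 0.15 rad), for 0.05 s.
At the end, for the whole second after the job is handed in: All five lids are within 0.15 rad of shut (free edge under about 6 mm up), the tray stands level and at rest within 25 mm of where it was, and the forceps, nippers and vial are within 20 mm of where they were (value of joint each of lid_1, lid_2, lid_3, lid_4, lid_5 below 0.15 rad and distance of tray from where it was at the start of the episode below 0.025 m and angle between tray's own z axis and vertical below 0.05 rad and linear speed of tray below 0.01 m/s and distance of each of forceps, nippers, vial from where it was at the start of the episode below 0.02 m); the robot touches nothing.
It fails at once if the tray is lifted or tipped (height (world z) of tray above 0.012 m or angle between tray's own z axis and vertical above 0.12 rad).
It fails at once if the tray is shoved more than 40 mm (distance of tray from where it was at the start of the episode above 0.04 m).
It fails at once if the fingers press on the tray or its lids with more than 20 N (contact force between the fingers and tray above 20 N).
It fails at once if a bystander is moved more than 30 mm or lifted (distance of any of forceps, nippers, vial from where it was at the start of the episode above 0.03 m).
It also fails if it takes over 43 s, if anything falls off the work surface, if the arm or the gripper's body presses on something with over 40 N, if the wrist force passes 120 N, or if a joint passes its speed limit or range.

## Working session

There is one attempt and no reset: what is moved stays moved. The work goes in short steps, Python scripts to look and compute and a tool call to move; the robot and the scene stay as the last step left them, time stands still between calls to the robot, and variables do not carry over. Pictures are saved under pics/ and viewed, at most 10 in all, crops included, and the job is handed in when it is done.

Besides the shell and the picture viewer there is one more tool, called after "Emit:" by a JSON object that holds its "op" and its "data". drive_tool: Moves the arm, as the interface text tells. Its arguments: {"type":"object","properties":{"steps":{"type":"array"},"squeeze":{"type":"number"}},"required":["steps"]}

```bash
mkdir -p pics
python3 - <<'E'
from bench import arm
import cv2,numpy as np
np.set_printoptions(suppress=True,precision=3)
s=arm.state();print(s['clock'],s['ee_pos'],s['eef_rot'],s['finger_gap'],arm.finger_overhang)
ims=[]
for c in("top","side"):
    im=arm.camera(c);ims.append(im[:,:,::-1])
    p=arm.camera_params(c);print(c,p['intrinsics'],p['camera_from_world'])
    for t in("tray","lid_1_hinge","lid_1_edge","vial","forceps","nippers"):
        print(t,[(np.round(d['pixel']).tolist(),round(d['conf'],2)) for d in arm.spot_point(c,t)])
    cv2.imwrite(f"pics/{c}0.png",ims[-1])
E
```

```text
0.0 [ 156.118 -630.492  238.623] [ 0.993  0.121 -0.    -0.001] 87.04045963881455 17.0
top [[433.868   0.    317.378]
 [  0.    433.868 197.712]
 [  0.      0.      1.   ]] [[ -0.052  -0.999  -0.005  56.61 ]
 [ -0.976   0.052  -0.213 615.45 ]
 [  0.213  -0.006  -0.977 644.39 ]
 [  0.      0.      0.      1.   ]]
tray [([348.0, 204.0], 0.69)]
lid_1_hinge [([422.0, 228.0], 0.65)]
lid_1_edge [([430.0, 229.0], 0.8)]
vial [([299.0, 208.0], 0.58), ([349.0, 256.0], 0.53), ([304.0, 198.0], 0.18)]
forceps [([401.0, 162.0], 0.6)]
nippers [([317.0, 158.0], 0.89), ([350.0, 203.0], 0.6)]
side [[400.792   0.    309.856]
 [  0.    400.792 192.782]
 [  0.      0.      1.   ]] [[ -0.906  -0.422  -0.005 567.186]
 [ -0.304   0.66   -0.687 216.439]
 [  0.293  -0.621  -0.727 558.429]
 [  0.      0.      0.      1.   ]]
tray [([318.0, 196.0], 0.86)]
lid_1_hinge [([372.0, 150.0], 0.77)]
lid_1_edge [([378.0, 138.0], 0.75)]
vial [([365.0, 220.0], 0.57)]
forceps [([309.0, 150.0], 0.72)]
nippers [([268.0, 200.0], 0.63)]
```

Run:
```python
import cv2
a=cv2.imread("pics/top0.png")[110:310,220:490];cv2.imwrite("pics/t1.png",cv2.resize(a,None,fx=2.9,fy=2.9,interpolation=2))
a=cv2.imread("pics/side0.png")[90:290,200:460];cv2.imwrite("pics/s1.png",cv2.resize(a,None,fx=2.9,fy=2.9,interpolation=2))
```

```text
(no output)
```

View pics/t1.png

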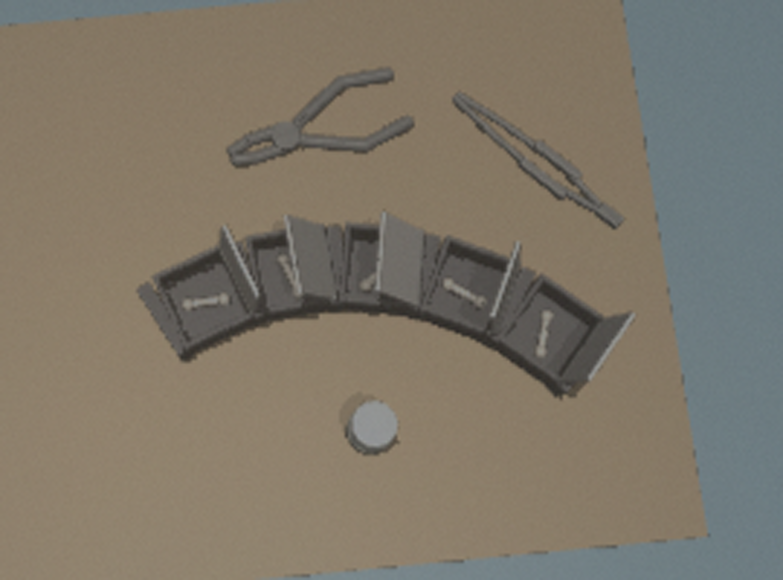

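View pics/s1.png

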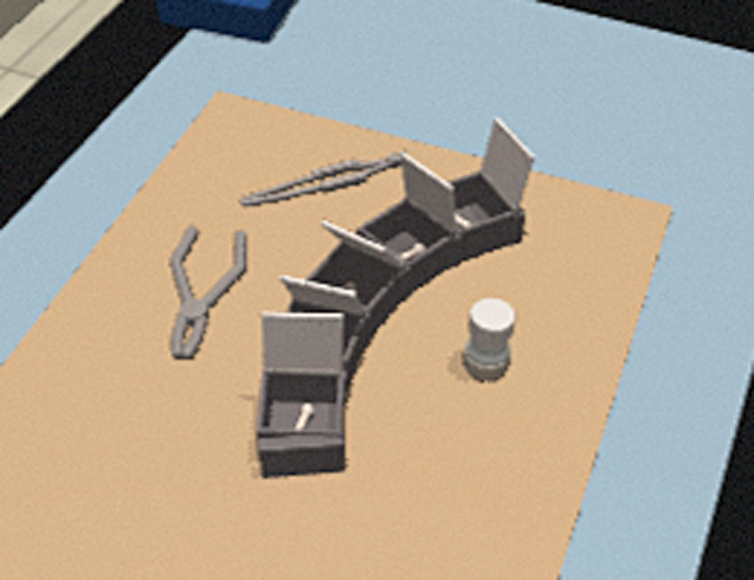

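The top view shows tray lids 1 to 5 from right to left (crop x 600→240). All are open to the right at different angles, with the vial in the hollow at crop (373,425). The side view agrees: lids 4 and 3 lean nearest to upright or beyond. Next I'll fit the tray pose.

```bash
cat > h.py <<'E'
import numpy as np
def load():
    from bench import arm
    return {c:(arm.camera_params(c)['intrinsics'],arm.camera_params(c)['camera_from_world']) for c in("top","side")}
def proj(P,X):
    K,T=P; X=np.atleast_2d(X); c=X@np.array(T)[:3,:3].T+np.array(T)[:3,3]; u=c@np.array(K).T; return u[:,:2]/u[:,2:]
A=[-.54,-.27,0,.27,.54]
def w(p,X):
    X=np.atleast_2d(X);c,s=np.cos(p[2]),np.sin(p[2]);return np.c_[p[0]+c*X[:,0]-s*X[:,1],p[1]+s*X[:,0]+c*X[:,1],X[:,2]]
def lidpt(a,th,u,r=0): # u along lid from hinge, r radial offset
    t=-22+u*np.cos(th); R=200+r
    return [-200+R*np.cos(a)-t*np.sin(a), R*np.sin(a)+t*np.cos(a), 33+u*np.sin(th)]
E
python3 - <<'E'
from h import *; from bench import arm
from scipy.optimize import least_squares
import cv2
P=load();obs={}
for c in P:
    for i in range(1,6):
        for k in("hinge","edge"):
            d=arm.spot_point(c,f"lid_{i}_{k}")
            obs[c,i,k]=d; print(c,i,k,[(np.round(e['pixel'],1).tolist(),round(e['conf'],2)) for e in d])
ob=[]
for c in P:
  for i in range(1,6):
    for k in("hinge","edge"):
      d=obs[c,i,k]
      if d and d[0]['conf']>.3: ob.append((c,i,k,np.array(d[0]['pixel'])))
tr={'top':[348,204],'side':[318,196]}
def f(q):
    p=q[:3];r=[]
    for c,i,k,px in ob: r+=list(proj(P[c],w(p,lidpt(A[i-1],q[2+i],44 if k=="edge" else 0)))[0]-px)
    for c in P: r+=list(proj(P[c],w(p,[0,0,0]))[0]-tr[c])
    return np.array(r)
best=None
for th in(1.3,1.7):
    s=least_squares(f,[600,-50,0]+[th]*5,loss='soft_l1',f_scale=2,bounds=([300,-500,-1]+[0]*5,[1000,500,1]+[1.9]*5))
    if best is None or s.cost<best.cost: best=s
q=best.x;print(best.cost,q.round(3));np.save('q.npy',q)
R=f(q).reshape(-1,2)
for o,r in zip(ob,R):print(o[:3],r.round(1))
print(R[-2:])
for c in P:
    im=cv2.imread(f"pics/{c}0.png");S=4
    im=cv2.resize(im,None,fx=S,fy=S,interpolation=2)
    for i in range(5):
        for th,col in((q[3+i],(0,0,255)),):
            pts=proj(P[c],w(q[:3],[lidpt(A[i],th,u,r) for u,r in((0,-23),(44,-23),(44,23),(0,23))]))
            cv2.polylines(im,[((pts+.5)*S).astype(int)],True,col,1)
    x,y=(220,140) if c=='top' else (270,110)
    cv2.imwrite(f"pics/ov_{c}.png",cv2.resize(im[y*S:(y+140)*S,x*S:(x+200)*S],(800,560)))
E
```

```text
top 1 hinge [([422.2, 228.2], 0.65)]
top 1 edge [([430.5, 228.7], 0.8)]
top 2 hinge [([392.6, 212.7], 0.71)]
top 2 edge [([395.2, 206.3], 0.41)]
top 3 hinge [([364.1, 198.5], 0.98)]
top 3 edge [([355.0, 196.5], 0.85)]
top 4 hinge [([333.1, 200.2], 0.59)]
top 4 edge [([319.5, 197.1], 0.74)]
top 5 hinge [([301.2, 204.1], 0.48)]
top 5 edge [([331.0, 199.6], 0.64), ([301.6, 200.8], 0.55)]
side 1 hinge [([372.3, 149.9], 0.77)]
side 1 edge [([378.1, 137.5], 0.75)]
side 2 hinge [([350.2, 160.5], 0.53)]
side 2 edge [([352.1, 148.5], 0.76)]
side 3 hinge [([324.5, 177.6], 0.63)]
side 3 edge [([325.4, 167.5], 0.69)]
side 4 hinge [([313.3, 195.0], 0.68)]
side 4 edge [([314.2, 190.2], 0.63)]
side 5 hinge [([303.2, 217.4], 0.86)]
side 5 edge [([303.6, 199.5], 0.91), ([325.1, 176.4], 0.37)]
98.9188862802059 [ 6.1649e+02 -3.3543e+01 -1.4400e-01  1.7230e+00  1.4660e+00  1.1470e+00
  1.0300e+00  1.9000e+00]
('top', 1, 'hinge') [-1.   1.9]
('top', 1, 'edge') [0.5 0. ]
('top', 2, 'hinge') [ 1.5 -0.5]
('top', 2, 'edge') [ 0.8 -0.1]
('top', 3, 'hinge') [-0.2  3.4]
('top', 3, 'edge') [ 0.2 -0.6]
('top', 4, 'hinge') [-0.8 -0.3]
('top', 4, 'edge') [-0.2  0.4]
('top', 5, 'hinge') [0.2 2.1]
('top', 5, 'edge') [-22.8  -2.2]
('side', 1, 'hinge') [-0.4  5.2]
('side', 1, 'edge') [-0.7 -0.7]
('side', 2, 'hinge') [-1.9  3.2]
('side', 2, 'edge') [-4.  -1.2]
('side', 3, 'hinge') [ 3.8 -0.5]
('side', 3, 'edge') [-1.8 -0.6]
('side', 4, 'hinge') [-0.1  0.2]
('side', 4, 'edge') [-5.1 -0.9]
('side', 5, 'hinge') [1.2 0.2]
('side', 5, 'edge') [ 0.8 -4.7]
[[1.76688395 0.57394696]
 [3.73396046 0.40459509]]
```

View pics/ov_top.png

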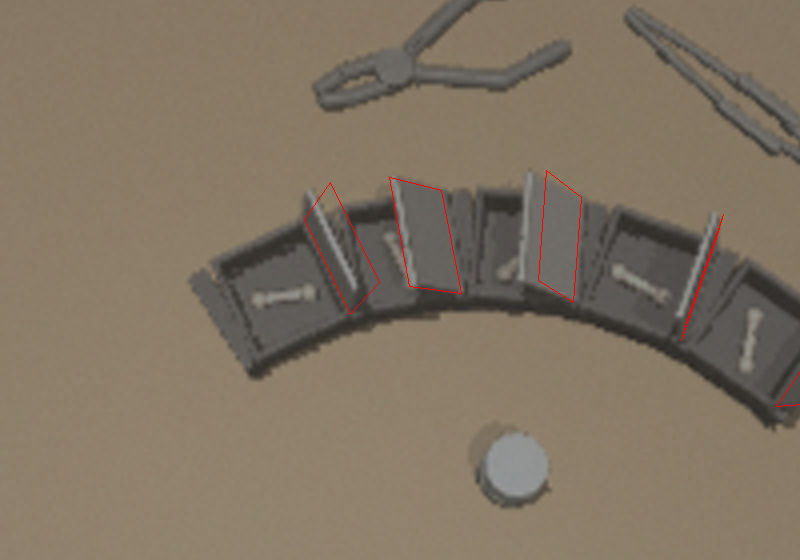

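View pics/ov_side.png

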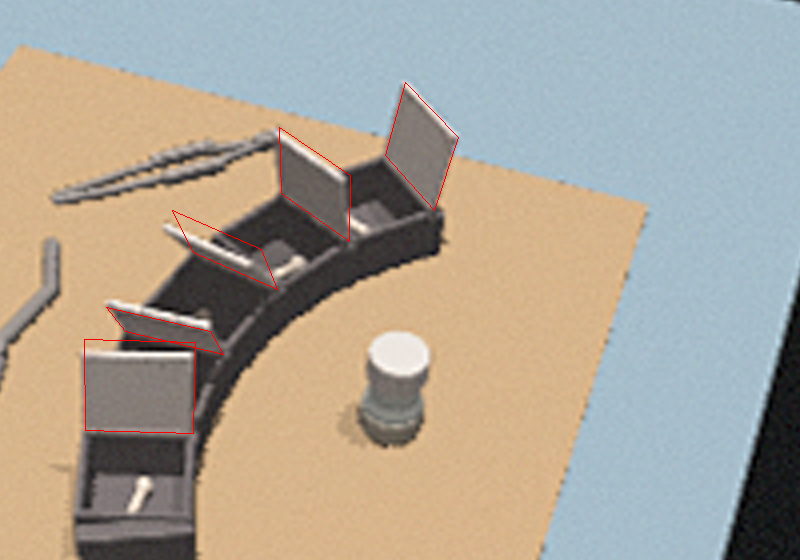

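The fit is close, but lids 3 and 5 are off. I'll refine it with lid corner pixels read from the pictures.

Run:
```python
from h import *
from scipy.optimize import least_squares
import cv2
P=load()
o=lambda x,y,X,Y:(x+X/4-.5,y+Y/4-.5)
T=lambda X,Y:o(220,140,X,Y);Sd=lambda X,Y:o(270,110,X,Y)
t1=lambda X,Y:(220+X/2.9-.5,110+Y/2.9-.5)
ob=[('top',5,44,23,T(311,193)),('top',5,44,-23,T(357,288)),('top',4,44,23,T(400,180)),('top',4,44,-23,T(411,286)),
('top',3,44,23,T(533,173)),('top',3,44,-23,T(526,282)),('top',2,44,23,T(722,213)),('top',2,44,-23,T(684,318)),
('top',1,44,23,t1(633,313)),('top',1,44,-23,t1(589,380)),
('side',5,44,23,Sd(86,350)),('side',5,44,-23,Sd(194,351)),('side',4,44,23,Sd(106,300)),('side',4,44,-23,Sd(208,319)),
('side',3,44,23,Sd(167,222)),('side',3,44,-23,Sd(260,258)),('side',2,44,23,Sd(279,128)),('side',2,44,-23,Sd(350,174)),
('side',1,44,23,Sd(405,84)),('side',1,44,-23,Sd(458,138)),
('side',5,0,23,Sd(86,432)),('side',5,0,-23,Sd(194,434)),('side',4,0,-23,Sd(222,353)),('side',3,0,-23,Sd(277,289)),
('side',2,0,-23,Sd(350,240)),('side',2,0,23,Sd(281,193)),('side',1,0,-23,Sd(434,208)),('side',1,0,23,Sd(387,158))]
def f(q):
    # q[8:10], q[10:12]: pixel bias per camera (calibration), weakly held
    b={'top':q[8:10],'side':q[10:12]}
    r=[(proj(P[c],w(q[:3],lidpt(A[i-1],q[2+i],u,rr)))[0]+b[c]-px) for c,i,u,rr,px in ob]
    return np.r_[np.ravel(r),q[8:]/1.0]
s=least_squares(f,list(np.load('q.npy'))+[0]*4,loss='soft_l1',f_scale=1.5)
q=s.x;print(s.cost,q.round(3));np.save('q.npy',q)
print(f(q)[:-4].reshape(-1,2).round(1).tolist())
# vial
for z,px,c in((48,T(515,462),'top'),(48,Sd(399,352),'side')):
    g=least_squares(lambda v:proj(P[c],[v[0],v[1],z])[0]-px,[560,-50]).x;print('vial',g)
for i,a in enumerate(A):
    print(i+1,'hinge',w(q[:3],lidpt(a,0,0))[0].round(),'edgeshut',w(q[:3],lidpt(a,0,44))[0].round(),'edge',w(q[:3],lidpt(a,q[3+i],44))[0].round(),'dir',round(q[2]+a,3))
for c in P:
    im=cv2.imread(f"pics/{c}0.png");S=4
    im=cv2.resize(im,None,fx=S,fy=S,interpolation=2)
    for i in range(5):
        pts=proj(P[c],w(q[:3],[lidpt(A[i],q[3+i],u,r) for u,r in((0,-23),(44,-23),(44,23),(0,23))]))
        cv2.polylines(im,[((pts+.5)*S).astype(int)],True,(0,0,255),1)
    x,y=(235,150) if c=='top' else (270,110)
    cv2.imwrite(f"pics/ow_{c}.png",cv2.resize(im[y*S:(y+140)*S,x*S:(x+200)*S],(800,560)))
a=cv2.imread("pics/ow_top.png");b=cv2.imread("pics/ow_side.png")
cv2.imwrite("pics/ow.png",np.vstack([cv2.resize(a[:400],(600,300)),cv2.resize(b[:400],(600,300))]))
```

```text
6.695048511784103 [ 6.16465e+02 -3.30070e+01 -1.43000e-01  1.71800e+00  1.46000e+00
  1.03700e+00  1.11400e+00  1.71700e+00 -2.72000e-01  2.07000e-01
  5.40000e-02 -2.61000e-01]
[[-0.1, -0.7], [0.6, 0.6], [-1.3, -0.8], [1.0, -0.2], [0.2, -0.2], [-0.2, -0.0], [-0.3, 0.6], [0.1, 0.6], [0.4, -0.1], [-0.3, -0.0], [-0.9, 0.1], [0.2, 0.6], [0.8, -0.2], [1.3, 0.9], [0.1, -0.6], [-1.1, 0.1], [-0.1, -0.1], [-0.1, 0.5], [0.0, -0.5], [-0.1, -0.3], [-0.2, -0.3], [-0.1, -0.1], [0.5, 0.3], [0.1, 0.1], [-0.2, 0.3], [0.2, -0.1], [0.1, 0.6], [-0.5, -0.8]]
vial [523.21679799 -21.44229925]
vial [523.67607647 -24.42374845]
1 hinge [ 560. -148.   33.] edgeshut [ 587. -114.   33.] edge [ 556. -153.   77.] dir -0.683
2 hinge [ 593. -105.   33.] edgeshut [611. -65.  33.] edge [ 595. -100.   77.] dir -0.413
3 hinge [613. -55.  33.] edgeshut [620. -11.  33.] edge [617. -33.  71.] dir -0.143
4 hinge [620.  -1.  33.] edgeshut [614.  43.  33.] edge [617.  18.  72.] dir 0.127
5 hinge [611.  53.  33.] edgeshut [595.  93.  33.] edge [614.  47.  77.] dir 0.397
```

View pics/ow.png

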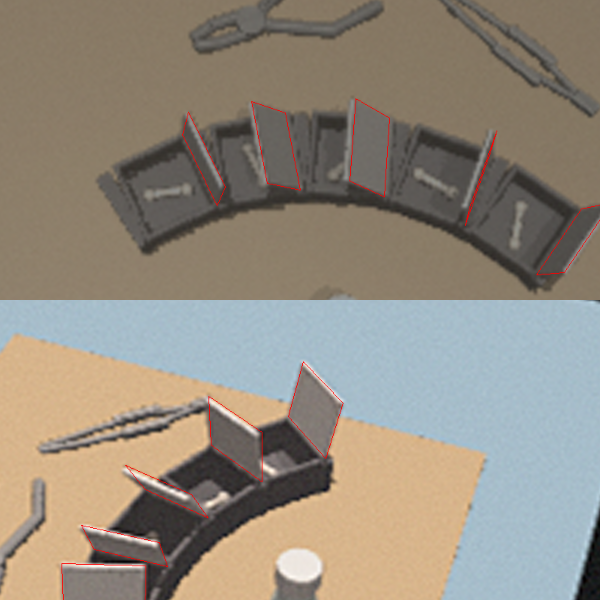

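Overlay matches all five lids in both views (top y≈100–290, side y≈365–600). Now moving to a point right of lid 1, with the gripper shut.

Emit:
{"op": "drive_tool", "data": {"steps": [40, 45, -10, 0.065, -1, 95, 110, -25, 0.16, -1, 150, 175, -45, 0.25, -1, 205, 245, -60, 0.35, -1, 260, 310, -75, 0.45, -1, 310, 370, -90, 0.55, -1, 350, 418, -105, 0.645, -1, 375, 448, -110, 0.645, -1, 382, 456, -110, 0.645, -1, 382, 456, -110, 0.645, -1], "squeeze": 5}}

```text
clock: 2.95
ee_pos: [539.7, -172.1, 129.4]
eef_rot: [0.903, 0.43, 0.0, -0.0]
wrist_force: [-0.5, 0.1, 0.2]
finger_gap: 1.7
finger_force: 0.0
```

Emit:
{"op": "drive_tool", "data": {"steps": [0, 0, -30, 0, -1, 0, 0, -52, 0, -1, 8, 10, -52, 0, -1, 16, 20, -52.5, 0, -1, 23, 28.5, -54.5, 0, -1, 28, 34.5, -58.5, 0, -1, 32.5, 40, -64.5, 0, -1, 35.5, 44, -70.5, 0, -1, 38, 47, -75.5, 0, -1, 39.5, 48.5, -77, 0, -1]}}

```text
clock: 4.2
ee_pos: [577.6, -126.2, 52.0]
eef_rot: [0.903, 0.429, -0.0, -0.0]
wrist_force: [-0.3, 0.9, 0.6]
finger_gap: 0.4
finger_force: 0.1
```

Emit:
{"op": "drive_tool", "data": {"steps": [0, 0, 12, 0, -1, 0, 0, 24.5, 0.1, -1, 8.5, 6, 24.5, 0.2, -1, 11.5, 13, 24.5, 0.27, -1, 16, 23, 22.5, 0.27, -1, 19.5, 30.5, 18.5, 0.27, -1, 22, 37, 12.5, 0.27, -1, 24, 41.5, 6.5, 0.27, -1, 25.5, 45, 1.5, 0.27, -1, 26.5, 47, 0, 0.27, -1]}}

```text
clock: 5.45
ee_pos: [604.0, -79.2, 51.9]
eef_rot: [0.837, 0.547, -0.0, -0.0]
wrist_force: [0.1, -0.1, 0.7]
finger_gap: 0.4
finger_force: 0.1
```

Run:
```python
from bench import arm
import cv2
a=arm.camera("top")[110:310,220:490,::-1];b=arm.camera("side")[90:290,200:460,::-1]
import numpy as np
cv2.imwrite("pics/m2.png",np.hstack([cv2.resize(a,(400,300),interpolation=2),cv2.resize(b,(390,300),interpolation=2)]))
```

```text
(no output)
```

View pics/m2.png

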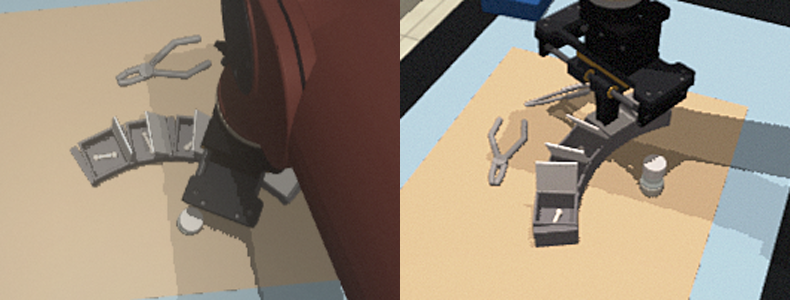

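Lid 1 lies flat (white face at about (285,185) in the top half), lid 2 is under the fingers, and 3 to 5 are still open. On to lid 3.

Emit:
{"op": "drive_tool", "data": {"steps": [0, 0, 12, 0, -1, 0, 0, 24.5, 0.1, -1, 7, 12.5, 24.5, 0.2, -1, 9, 24.5, 24.5, 0.27, -1, 10, 32, 20.5, 0.27, -1, 10.5, 37, 16.5, 0.27, -1, 11.5, 42, 11.5, 0.27, -1, 12, 46, 6.5, 0.27, -1, 12.5, 50, 1.5, 0.27, -1, 12.5, 52, 0, 0.27, -1]}}

```text
clock: 6.8
ee_pos: [616.5, -27.1, 52.0]
eef_rot: [0.756, 0.655, -0.0, -0.0]
wrist_force: [0.4, 0.5, 0.1]
finger_gap: 0.9
finger_force: 0.1
```

Emit:
{"op": "drive_tool", "data": {"steps": [0, 0, 12, 0, -1, 0, 0, 24.5, 0.1, -1, 5, 14.5, 24.5, 0.2, -1, 3, 26.5, 24.5, 0.27, -1, 2, 34, 20.5, 0.27, -1, 1.5, 39, 16.5, 0.27, -1, 1, 44, 11.5, 0.27, -1, 0.5, 48, 6.5, 0.27, -1, 0, 52, 1.5, 0.27, -1, -0.5, 54, 0, 0.27, -1]}}

```text
clock: 8.05
ee_pos: [616.0, 26.9, 52.0]
eef_rot: [0.661, 0.751, -0.0, -0.0]
wrist_force: [-0.6, -0.3, -0.4]
finger_gap: 0.6
finger_force: 0.1
```

Emit:
{"op": "drive_tool", "data": {"steps": [0, 0, 12, 0, -1, 0, 0, 24.5, 0.1, -1, 1, 10.5, 24.5, 0.2, -1, -2, 19, 24.5, 0.27, -1, -6, 28, 22.5, 0.27, -1, -9, 35.5, 18.5, 0.27, -1, -12, 42, 12.5, 0.27, -1, -14, 46.5, 6.5, 0.27, -1, -15.5, 50.5, 1.5, 0.27, -1, -16, 52, 0, 0.27, -1]}}

```text
clock: 9.3
ee_pos: [599.9, 78.8, 52.0]
eef_rot: [0.554, 0.833, -0.0, -0.0]
wrist_force: [-0.3, -0.3, 0.2]
finger_gap: 0.3
finger_force: 0.1
```

Emit:
{"op": "drive_tool", "data": {"steps": [0, 0, 0, 0, -1, 0, 0, 30, 0, -1, 0, 0, 80, 0, -1, -10, 50, 120, 0, -1, -20, 100, 150, 0, -1, -40, 150, 170, 0, -1, -60, 200, 180, 0, -1, -80, 250, 180, 0, -1, -80, 250, 180, 0, -1, -80, 250, 180, 0, -1]}}

```text
clock: 10.55
ee_pos: [520.7, 328.0, 232.5]
eef_rot: [0.554, 0.833, -0.0, 0.0]
wrist_force: [-0.2, 0.3, 0.7]
finger_gap: 0.4
finger_force: 0.0
```

Run:
```python
from bench import arm
import cv2,numpy as np
print(arm.state()['ee_pos'],arm.state()['clock'])
a=arm.camera("top")[110:310,220:490,::-1];b=arm.camera("side")[90:290,200:460,::-1]
cv2.imwrite("pics/m5.png",np.hstack([cv2.resize(a,(400,300),interpolation=2),cv2.resize(b,(390,300),interpolation=2)]))
```

```text
[520.66120524 327.97639594 232.5264681 ] 10.55
```

View pics/m5.png

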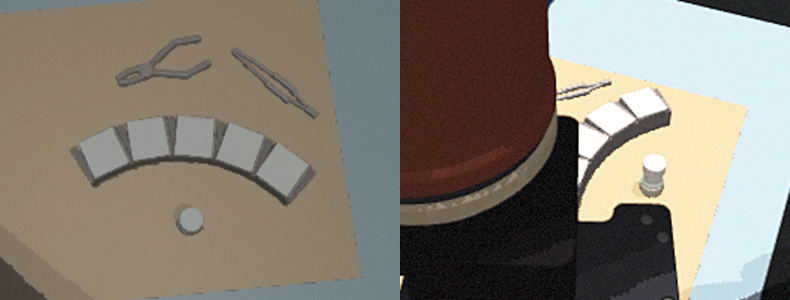

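All five white lids lie flat (top view, x 80–310). The tray, vial, nippers and forceps sit where they did before, so I'm handing in.

```bash
python3 -c "
from bench import arm
print(arm.close_job())"
```

```text
the job is handed in; nothing more can be done
None
```

I shut all five lids one after another from right to left and handed the job in at about 10.7 s. In the last picture they lie flat and the tray, forceps, nippers and vial look unmoved; no verdict came back.

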